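# Set the guide roller of a bottling dial, load it and prove it with one hand turn

### The arm

A 7-joint arm with a two-finger parallel gripper is mounted at the origin on the work surface. World frame = base frame: x ahead of the robot, y to its left, z up, the work surface at z = 0. Lengths are in m, angles in rad, forces in N, time in s.
With the tool pointing down it reaches from about 0.35 to 0.9 m from the base axis. Payload 19.9 kg.
Tool frame: the origin (TCP) lies between the finger pads; the fingertips stand 19 mm ahead of it and the grasp point (between the pads) is the TCP; z points along the fingers, y is the line along which they close (so a half turn about z gives the same grasp; the last joint's range is limited). The gripper opens to 94 mm and grips with 3 to 60 N. Pads are 16 mm wide; open, the fingers measure 119 mm over their backs; the gripper's body (75 mm by 177 mm) begins 78 mm behind the grasp point.
Start: joints at [-1.3, 0.417, -0.01, 1.614, 0.005, 1.111, -0.053], TCP at [0.192, 0.595, 0.224] pointing down, gripper open.
Joint ranges: [-2.81, 2.81], [-0.39, 2.02], [-1.27, 1.25], [0.06, 2.57], [-1.19, 4.33], [0.19, 2], [-2.82, 2.82]. Speed limits (rad/s): [1.89, 1.89, 2.39, 2.39, 3.01, 3.01, 3.01].

### API

Orientations are given as a 3x3 rotation matrix whose columns are the frame's x, y, z axes.
In Python, from rig import robot gives the robot as it stands. Calls block until the motion is done:
- robot.move_ptp(position, orientation): joint-space move of the TCP to a pose.
- robot.move_linear(position, velocity=0.15, frame=None, threshold=None): straight line of the TCP; frame=None keeps the orientation; velocity is the mean speed in m/s. With threshold (N) it stops when the force on the tool has changed by that much, and returns True; else False.
- robot.goto_joints(angles): joint-space move.
- robot.gripper_to(opening): finger opening in m; the grip force is fixed at half the most; returns when the fingers have stopped.
- robot.pause(seconds).
- robot.ik(position, orientation): joint angles nearest the present ones, or None.
- robot.get_state(): the state.
- robot.grab_frame(name): name is "scene" or "side" or "wrist"; returns the picture (420x560x3 uint8, red, green, blue); there is no depth.
- robot.camera_info(name): a dict with "fx", "fy", "cx", "cy" (pixels), "rvec" (rotation vector, rad) and "tvec" (3), from world to camera coordinates, as OpenCV has them. Camera axes: x right, y down, z forward; pixel columns grow to the right and rows downward; lengths in m; the calibration is good to about 2 mm. A picture is of the moment at which its call begins: read the wrist's pose just before it. camera_info takes no time and is no camera call; for the wrist camera it gives the pose at the moment of the call.
A pose or a line that the arm cannot do raises robot.PlanningError and nothing moves.
- robot.sign_off(): hands the job in; it is judged then, once.
The state is a dict: "time": time; "qpos": joint angles; "joint_vel": joint speeds; "effort": joint torques, N m; "ee_pos": TCP position; "tool_rot": TCP orientation; "force": force on the tool from outside, world axes, zero at the start; "moment": the same for the moment, N m; "opening": finger opening in m; "grasp_force": force on a finger pad.
Only numpy, scipy, OpenCV 4.12 (cv2) and the standard library are available. Lean on these libraries where they do the work, as an engineer would, in place of code of your own. Each camera call takes 0.05 s, during which the arm holds its last target. There are 200 camera calls.

### The job

Set up the bench dial for the 46 mm sample bottles: turn the orange eccentric bolt until the red-handled step gauge, lowered upright between the blue drum and the white guide roller without forcing it, slips in up to its dark step and stops there, then stand the gauge back on the middle of its black mat. Next stand every small amber bottle from the left of the bench on the dial against the drum, one to a bay, and with the black crank handle turn the loaded dial one full turn anticlockwise (seen from above), stopping with the handle back at the yellow home mark. Leave all bottles standing in their bays, the roller setting as gauged, and the other things on the bench alone.

Things in the scene. Friction and masses are not known exactly. Their poses are not given: they have to be found in the camera images.
- machine: Bench dial feeder, fixed. Origin at bench height on the dial axis; its x axis points away from the yellow home mark, the roller lies on its -y side. Round aluminium deck 350 mm in diameter, its top 62.5 mm above the bench, with a 110 mm wide tongue under the roller out to 220 mm from the axis. On it a dial: a white disc (260 mm diameter, top 64 mm above the bench, almost flush with the deck) that turns with the blue drum, paddles and crank handle on it.
- dial_top (a point): On the dial axis, centre of the flat top of the blue drum (170 mm diameter, top 109 mm above the bench). Turns with the dial: six paddles (6 mm thick, 42 mm high, out to 125 mm from the axis) stand at 0, 60 .. 300 degrees from its x axis, so bays are centred at 30, 90 .. 330 degrees. A bottle against the drum has its centre 108 to 112 mm from the axis. The crank handle is at 180 degrees.
- dial (a joint): Angle of the dial (rad), growing anticlockwise seen from above; no end stops. 0, and 2 pi after one turn, is home: the crank handle points at the yellow mark on the deck and one bay faces the roller. It starts a few degrees short of home. Stiff (about 2 N at the handle), stays where it is left.
- handle_grip (a point): On the axis of the upright black crank handle, 20 mm below its top, 155 mm above the bench. The handle is 20 mm in diameter and 60 mm high (from 115 to 175 mm above the bench), 60 mm from the dial axis, and spins freely on its spindle, so the hand need not turn while cranking.
- bolt_head (a point): Centre of the orange wing bar on the eccentric bolt: 12 mm thick (its x axis), 36 mm long (its y axis), 28 mm high, from 115 to 143 mm above the bench. The bolt turns about this point's vertical axis, which is fixed to the machine 160 mm from the dial axis. At the start its y axis points to the drum, give or take 45 degrees.
- bolt (a joint): Angle of the eccentric bolt (rad), growing anticlockwise seen from above, no end stops. The roller's axis is 6 mm off the bolt's axis, on its +y side: at 0 the roller is nearest the drum (gap 44 mm), at +1.57 or -1.57 the gap is about 50 mm, at 3.14 widest (56 mm). Stiff (0.15 N m), stays where it is left.
- roller_top (a point): Centre of the top of the white guide roller (50 mm diameter, 28 mm high, top 109 mm above the bench, level with the drum's top), which spins freely. The gap is the horizontal distance from here to dial_top less 110 mm; right between 48 and 52 mm.
- station (a point): Fixed to the machine: the place for the gauge between drum and roller, 110 mm from the dial axis on the line to the bolt's axis, at the height of the drum's top (109 mm above the bench).
- gauge_mid (a point): On the axis of the step gauge, half-way up (45 mm above its underside), z up its handle. Round, 90 mm tall, 0.16 kg: bright part 48 mm diameter, 22 mm high; dark step 52 mm, 10 mm high; red handle 24 mm, 58 mm high. Seated in a right gap the step rests on drum and roller and this point is 132 mm above the bench; a narrow gap stops it 22 mm higher, a wide one lets it sink deeper.
- tray_top (a point): Centre of the top of the black rubber mat (130 by 130 by 4 mm, fixed) on which the gauge stands at the start and belongs at the end.
- bottle1_mid (a point): Amber sample bottle with black stopper (three to five are present, all alike): this point is on its axis, half-way up (53 mm above its underside), z up. Body 46 mm diameter and 62 mm high, neck 24 mm, stopper 26 mm diameter from 90 to 107 mm above the underside; about 0.2 kg. Starts on the bench.
- bottle2_mid (a point): Amber sample bottle with black stopper (three to five are present, all alike): this point is on its axis, half-way up (53 mm above its underside), z up. Body 46 mm diameter and 62 mm high, neck 24 mm, stopper 26 mm diameter from 90 to 107 mm above the underside; about 0.2 kg. Starts on the bench.
- bottle3_mid (a point): Amber sample bottle with black stopper (three to five are present, all alike): this point is on its axis, half-way up (53 mm above its underside), z up. Body 46 mm diameter and 62 mm high, neck 24 mm, stopper 26 mm diameter from 90 to 107 mm above the underside; about 0.2 kg. Starts on the bench.
- bottle4_mid (a point): Amber sample bottle with black stopper (three to five are present, all alike): this point is on its axis, half-way up (53 mm above its underside), z up. Body 46 mm diameter and 62 mm high, neck 24 mm, stopper 26 mm diameter from 90 to 107 mm above the underside; about 0.2 kg. Starts on the bench.
- bottle5_mid (a point): Amber sample bottle with black stopper (three to five are present, all alike): this point is on its axis, half-way up (53 mm above its underside), z up. Body 46 mm diameter and 62 mm high, neck 24 mm, stopper 26 mm diameter from 90 to 107 mm above the underside; about 0.2 kg. Starts on the bench.
- gauge: The step gauge as a whole; origin at the centre of its underside.
- gauge_large: Bystander: blue-handled gauge for a larger bottle (64 mm diameter, 90 mm tall); not to be used.
- spanner: Bystander: spanner lying on the bench.
- stopper_a: Bystander: loose bottle stopper, 30 mm tall.
- stopper_b: Bystander: loose bottle stopper, 30 mm tall.
- label_roll: Bystander: label roll, 90 mm diameter, 40 mm high.
There are look-alikes about, which are no part of the job. What is shaped like the part that bears bottle1_mid but green is not meant. What is shaped like the part that bears bottle3_mid but purple is not meant.

How it is judged:
On the way, in this order (a step that is already met when the one before it is completed fails the run):
1. the step gauge sits upright between drum and roller, sunk to its step, with the gap between 48 and 52 mm (horizontal distance between roller_top and dial_top between 0.158 and 0.162 m and horizontal distance between gauge_mid and station below 0.008 m and height (world z) of gauge_mid between 0.1285 and 0.1355 m and angle between gauge_mid's own z axis and vertical below 0.08 rad), for 0.3 s.
2. every bottle stands on the disc against the drum, one to a bay, the roller still set and the gauge out of the gap (horizontal distance between roller_top and dial_top between 0.158 and 0.162 m and horizontal distance between bottle1_mid and dial_top between 0.104 and 0.121 m and height (world z) of bottle1_mid between 0.112 and 0.122 m and angle between each of bottle1_mid, bottle2_mid, bottle3_mid, bottle4_mid, bottle5_mid's own z axis and vertical below 0.1 rad and horizontal distance between bottle2_mid and dial_top between 0.104 and 0.121 m and height (world z) of bottle2_mid between 0.112 and 0.122 m and horizontal distance between bottle3_mid and dial_top between 0.104 and 0.121 m and height (world z) of bottle3_mid between 0.112 and 0.122 m and horizontal distance between bottle4_mid and dial_top between 0.104 and 0.121 m and height (world z) of bottle4_mid between 0.112 and 0.122 m and horizontal distance between bottle5_mid and dial_top between 0.104 and 0.121 m and height (world z) of bottle5_mid between 0.112 and 0.122 m and distance between bottle1_mid and bottle2_mid above 0.063 m and distance between each of bottle1_mid, bottle2_mid and bottle3_mid above 0.063 m and distance between each of bottle1_mid, bottle2_mid, bottle3_mid and bottle4_mid above 0.063 m and distance between each of bottle1_mid, bottle2_mid, bottle3_mid, bottle4_mid and bottle5_mid above 0.063 m and horizontal distance between gauge_mid and station above 0.08 m), for 0.3 s.
3. the loaded dial has been turned one full turn anticlockwise (horizontal distance between bottle1_mid and dial_top between 0.104 and 0.121 m and height (world z) of bottle1_mid between 0.112 and 0.122 m and angle between each of bottle1_mid, bottle2_mid, bottle3_mid, bottle4_mid, bottle5_mid's own z axis and vertical below 0.1 rad and horizontal distance between bottle2_mid and dial_top between 0.104 and 0.121 m and height (world z) of bottle2_mid between 0.112 and 0.122 m and horizontal distance between bottle3_mid and dial_top between 0.104 and 0.121 m and height (world z) of bottle3_mid between 0.112 and 0.122 m and horizontal distance between bottle4_mid and dial_top between 0.104 and 0.121 m and height (world z) of bottle4_mid between 0.112 and 0.122 m and horizontal distance between bottle5_mid and dial_top between 0.104 and 0.121 m and height (world z) of bottle5_mid between 0.112 and 0.122 m and distance between bottle1_mid and bottle2_mid above 0.063 m and distance between each of bottle1_mid, bottle2_mid and bottle3_mid above 0.063 m and distance between each of bottle1_mid, bottle2_mid, bottle3_mid and bottle4_mid above 0.063 m and distance between each of bottle1_mid, bottle2_mid, bottle3_mid, bottle4_mid and bottle5_mid above 0.063 m and value of joint dial above 6.08 rad), for 0.1 s.
At the end, for the whole second after the job is handed in: Gap between drum and roller 48 to 52 mm; dial within about 11 degrees of home after one anticlockwise turn, at rest; every bottle upright on the disc, one to a bay, its centre 104 to 121 mm from the dial axis; the gauge upright on its mat, within 45 mm of the mat's centre (all of step 3 and horizontal distance between roller_top and dial_top between 0.158 and 0.162 m and value of joint dial below 6.48 rad and velocity of joint dial between -0.05 and 0.05 rad/s and horizontal distance between gauge_mid and tray_top below 0.045 m and height (world z) of gauge_mid between 0.045 and 0.053 m and angle between gauge_mid's own z axis and vertical below 0.1 rad); the robot touches nothing.
It fails at once if a bystander is pushed more than 40 mm (distance of any of gauge_large, spanner, stopper_a, stopper_b, label_roll from where it was at the start of the episode above 0.04 m).
It fails at once if the gauge is forced (over 45 N against the machine) (contact force between gauge and machine above 45 N).
Of bottle1, bottle2, bottle3, bottle4, bottle5 only 3 to 5 are there at a start; the rules pass over those that are not, and their reading is None.
At some moment in a run one of gauge may be knocked a few centimetres aside while the robot is not near it.
It also fails if it takes over 210 s, if anything falls off the work surface, if the arm or the gripper's body presses on something with over 40 N, if the wrist force passes 120 N, or if a joint passes its speed limit or range.

## Working session

There is one attempt and no reset: what is moved stays moved. The work goes in short steps, each a Python script; the robot and the scene stay as the last script left them, time stands still between calls to the robot, and variables do not carry over. Pictures are saved under pics/ and viewed, at most 14 in all, crops included, and the job is handed in when it is done.

```bash
ls; mkdir -p pics; python3 - <<'E'
from rig import robot
import cv2
for n in("scene","side"):
    cv2.imwrite(f"pics/{n}0.png",robot.grab_frame(n)[:,:,::-1])
    print(n,robot.camera_info(n))
print(robot.camera_info("wrist"));print(robot.get_state())
E
```

```text
pics
scene {'fx': 452.5936960450578, 'fy': 452.5936960450578, 'cx': 271.0395870069269, 'cy': 198.64274456430098, 'rvec': array([ 2.4715416 ,  0.63262845, -0.18387436]), 'tvec': array([-0.46209544, -0.09873796,  1.62377742])}
side {'fx': 394.4879757971027, 'fy': 394.4879757971027, 'cx': 279.960875303127, 'cy': 212.66734821813503, 'rvec': array([ 0.02889442, -2.68531106,  1.57024749]), 'tvec': array([0.51163207, 0.0986797 , 1.09011685])}
{'fx': 363.32606884487046, 'fy': 363.32606884487046, 'cx': 283.31718448390086, 'cy': 210.39960756037578, 'rvec': array([-2.35412537, -1.71520835, -0.23221944]), 'tvec': array([-0.62468626, -0.02788986,  0.39175547])}
{'time': 0.1, 'qpos': array([-1.30048933,  0.41790831, -0.01029608,  1.61408312,  0.00472118,
        1.11070401, -0.05302529]), 'joint_vel': array([ 6.85724798e-05, -1.16895393e-03,  1.77930006e-03, -1.60225030e-03,
       -6.06909497e-04,  1.42526503e-04, -7.03741448e-04]), 'effort': array([ 1.86923950e-03, -8.52603078e+01,  6.40330743e-01, -4.26700258e+01,
       -4.88723698e-02,  1.62418879e-02,  4.25028691e-05]), 'ee_pos': array([0.19166117, 0.59456586, 0.22390457]), 'tool_rot': array([[-9.51776388e-01,  3.06792529e-01, -2.28356621e-04],
       [ 3.06792595e-01,  9.51775808e-01, -1.05550344e-03],
       [-1.06476262e-04, -1.07466137e-03, -9.99999417e-01]]), 'force': array([-1.07170971, -0.98132994, -0.02881343]), 'moment': array([ 0.00963086, -0.00196327, -0.01526946]), 'grasp_force': 0.0, 'opening': 0.0940537006066141}
```

View pics/scene0.png

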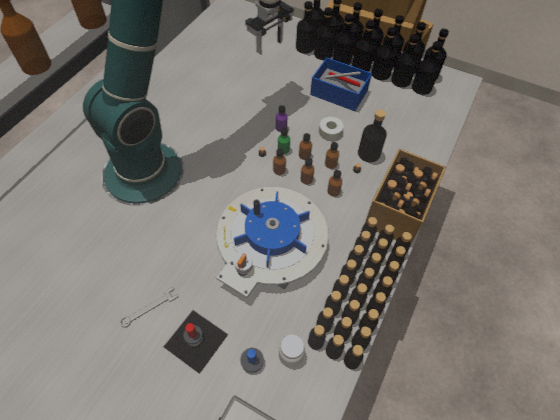

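View pics/side0.png

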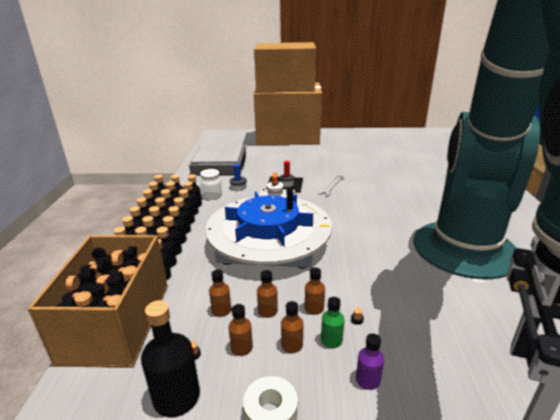

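The scene shows the drum near (272,225), handle (257,207), bolt (242,262), gauge (192,332) on its mat and five amber bottles at (280,163), (307,172), (335,183), (306,148), (332,156). The green and purple ones are decoys at (284,140) and (281,120).

```bash
cat > h.py <<'E'
from rig import robot
import numpy as np, cv2
def cam(n):
    c=robot.camera_info(n); R=cv2.Rodrigues(np.array(c["rvec"]))[0]; t=np.array(c["tvec"])
    return c,R,t
def ray(C,uv):
    c,R,t=C; d=R.T@np.array([(uv[0]-c["cx"])/c["fx"],(uv[1]-c["cy"])/c["fy"],1.]); return -R.T@t,d
def onz(C,uv,z):
    o,d=ray(C,uv); return (o+d*(z-o[2])/d[2])
def proj(C,p):
    c,R,t=C; q=R@np.array(p)+t; return np.array([c["fx"]*q[0]/q[2]+c["cx"],c["fy"]*q[1]/q[2]+c["cy"]])
def blobs(im,lo,hi,mina=15):
    hsv=cv2.cvtColor(im,cv2.COLOR_RGB2HSV)
    m=cv2.inRange(hsv,np.array(lo),np.array(hi))
    n,l,s,c=cv2.connectedComponentsWithStats(m)
    return [(s[i,4],c[i],s[i,:4],l==i) for i in range(1,n) if s[i,4]>=mina]
def down(a): # tool pointing down, y axis (closing line) at angle a
    y=np.array([np.cos(a),np.sin(a),0]); z=np.array([0,0,-1.]); return np.column_stack([np.cross(y,z),y,z])
E
python3 - <<'E'
from h import *
np.set_printoptions(precision=3,suppress=True)
C=cam("scene"); im=cv2.imread("pics/scene0.png")[:,:,::-1].copy()
print("cam",ray(C,(280,210))[0])
c,R,t=cam("wrist"); s=robot.get_state(); T=s["tool_rot"]
print("wrist cam in tool",T.T@(-R.T@t-s["ee_pos"]), "R tool->cam axes(rows)",R@T)
for nm,lo,hi,z,mn in(("blue",(105,150,60),(125,255,255),.109,30),("amber",(4,110,40),(14,255,170),.035,40),("red",(0,170,100),(3,255,255),.06,10),("orange",(5,150,150),(18,255,255),.13,10),("yellow",(22,120,140),(35,255,255),.064,5)):
    for a,ct,bb,_ in blobs(im,lo,hi,mn): print(nm,a,ct,bb,onz(C,ct,z))
print("handle",onz(C,(257,203),.17),"mat",onz(C,(196,341),.004))
for n,p,z in (("spanner",(150,308),0),("large",(252,358),.03),("label",(331,128),.04),("stopA",(262,152),.015),("stopB",(357,168),.015),("green",(284,143),.03),("purple",(281,123),.03),("bigblk",(372,140),.05),("rack",(372,222),.1),("rackb",(318,338),.05),("jar",(291,348),.03)): print(n,onz(C,p,z))
E
```

```text
cam [ 0.873 -0.662  1.288]
wrist cam in tool [ 0.078  0.    -0.16 ] R tool->cam axes(rows) [[ 0.     1.     0.   ]
 [-0.964  0.    -0.268]
 [-0.268 -0.     0.964]]
blue 810 [342.168  78.921] [312  57  60  49] [0.469 0.678 0.109]
blue 1825 [272.559 226.056] [235 196  71  65] [ 0.549 -0.034  0.109]
blue 52 [250.962 353.346] [248 349   7   9] [ 0.681 -0.394  0.109]
amber 1526 [22.078 40.144] [ 0  0 51 75] [-0.884  0.309  0.035]
amber 549 [88.47  12.969] [72  0 34 29] [-0.768  0.605  0.035]
amber 101 [304.792 146.911] [300 141  12  15] [0.471 0.357 0.035]
amber 84 [332.131 154.345] [327 149  12  11] [0.573 0.373 0.035]
amber 69 [278.913 160.609] [274 156  11   9] [0.419 0.255 0.035]
amber 75 [307.187 170.067] [302 166  12   9] [0.526 0.265 0.035]
amber 81 [334.975 182.148] [329 177  13  11] [0.633 0.264 0.035]
red 56 [349.357  80.304] [338  76  22  10] [0.481 0.74  0.06 ]
red 57 [189.404 327.053] [185 323   9   9] [ 0.489 -0.402  0.06 ]
orange 28 [241.179 259.464] [238 255   8   9] [ 0.529 -0.185  0.13 ]
yellow 20 [231.45 208.3 ] [228 206   8   5] [ 0.388 -0.015  0.064]
handle [ 0.487 -0.019  0.17 ] mat [ 0.51  -0.415  0.004]
spanner [ 0.336 -0.398  0.   ]
large [ 0.677 -0.385  0.03 ]
label [0.518 0.485 0.04 ]
stopA [0.338 0.275 0.015]
stopB [0.673 0.375 0.015]
green [0.394 0.341 0.03 ]
purple [0.338 0.425 0.03 ]
bigblk [0.676 0.494 0.05 ]
rack [0.808 0.131 0.1  ]
rackb [ 0.812 -0.256  0.05 ]
jar [ 0.757 -0.311  0.03 ]
```

```bash
cat > look.py <<'E'
from h import *
import pickle,sys
def look(name,x,y,z,a):
    robot.move_ptp([x,y,z],down(a)); robot.pause(.2)
    C=cam("wrist"); im=robot.grab_frame("wrist"); cv2.imwrite(f"pics/{name}.png",im[:,:,::-1]); pickle.dump(C,open(f"pics/{name}.pkl","wb"))
    return C,im
E
python3 - <<'E'
from look import *
look("bot1",.50,.32,.33,.3)
look("mach1",.55,-.12,.33,-.1)
look("gau1",.50,-.38,.30,-.3)
print(robot.get_state()["time"])
a=[cv2.imread(f"pics/{n}.png") for n in("bot1","mach1","gau1")]
cv2.imwrite("pics/m1.png",np.vstack([np.hstack(a[:2]),np.hstack([a[2],a[2]*0])])[:,:][::1,::1][:840,:1120])
E
python3 -c "
import cv2;a=cv2.imread('pics/m1.png');cv2.imwrite('pics/m1s.png',cv2.resize(a,(800,600),interpolation=cv2.INTER_AREA))"
```

```text
5.0917
```

View pics/m1s.png

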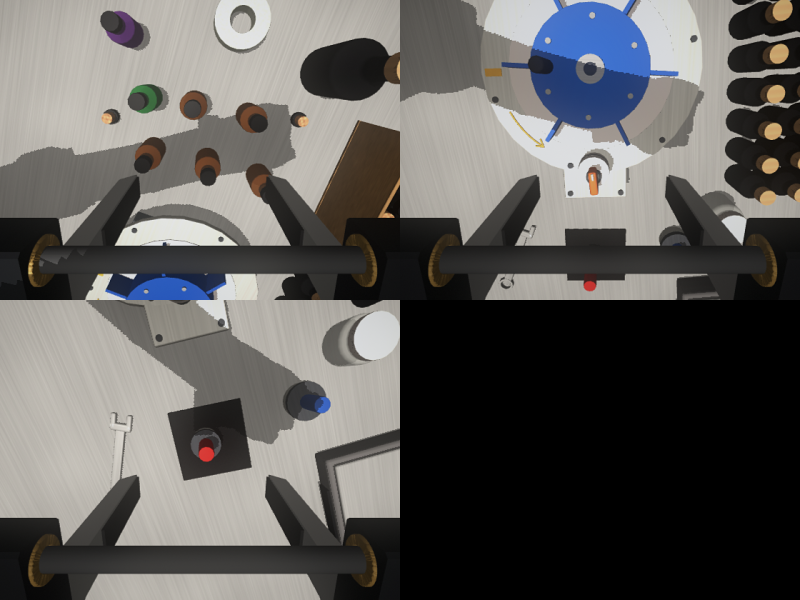

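View pics/mach1.png

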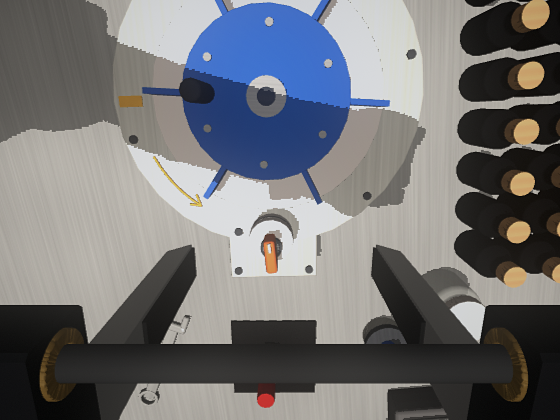

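Wrist view: drum centre is near (266,92) px with radius about 84, the bolt bar near (270,253) points almost at the drum, and the home mark is at (131,101). The gauge stands on the mat, with mat corners visible in the third picture.

```bash
cat > meas.py <<'E'
from h import *
import pickle
np.set_printoptions(precision=4,suppress=True)
def load(n): return pickle.load(open(f"pics/{n}.pkl","rb")),cv2.imread(f"pics/{n}.png")[:,:,::-1].copy()
def drum(C,im):
    hsv=cv2.cvtColor(im,cv2.COLOR_RGB2HSV); m=cv2.inRange(hsv,np.array((105,130,40)),np.array((125,255,255)))
    m=cv2.morphologyEx(m,cv2.MORPH_CLOSE,np.ones((25,25)));m=cv2.morphologyEx(m,cv2.MORPH_OPEN,cv2.getStructuringElement(cv2.MORPH_ELLIPSE,(41,41)))
    ct=max(cv2.findContours(m,cv2.RETR_EXTERNAL,cv2.CHAIN_APPROX_NONE)[0],key=cv2.contourArea)[:,0]
    P=np.array([onz(C,p+.0,.109)[:2] for p in ct if 3<p[1]<416])
    for _ in range(4):
        A=np.c_[2*P,np.ones(len(P))]; s=np.linalg.lstsq(A,(P**2).sum(1),rcond=None)[0]; c=s[:2]; r=np.hypot(*(P-c).T); R=np.median(r); P=P[abs(r-R)<max(.0015,np.percentile(abs(r-R),85))]
    return c,np.sqrt(s[2]+c@c),len(P)
def bar(C,im):
    b=max(blobs(im,(5,150,100),(18,255,255),30),key=lambda b:b[0]*(b[1][1]>130) * (b[1][0]>200)); ys,xs=np.nonzero(b[3])
    P=np.array([onz(C,(x,y),.143)[:2] for x,y in zip(xs,ys)]); r=cv2.minAreaRect((P*1000).astype(np.float32))
    d=np.linalg.eigh(np.cov(P.T))[1][:,1]
    return b[0],P.mean(0),np.degrees(np.arctan2(d[1],d[0])),r
E
python3 - <<'E'
from meas import *
C,im=load("mach1"); c,R,n=drum(C,im); print("drum",c,R,n); print("bar",bar(C,im)); print("home",onz(C,(131,101),.0635)[:2],"hub",onz(C,(266,96),.115))
hsv=cv2.cvtColor(im,cv2.COLOR_RGB2HSV);print(hsv[235:275:3,262:280:3,:].tolist()[4:8])
print("bolt plate holes",[onz(C,p,.0625)[:2] for p in((238,231),(238,270),(309,269))])
C,im=load("gau1")
for a,ct,bb,_ in blobs(im,(0,150,80),(5,255,255),40): print("red",a,ct,bb,onz(C,ct,.094))
hsv=cv2.cvtColor(im,cv2.COLOR_RGB2HSV); m=cv2.inRange(hsv,np.array((0,0,0)),np.array((180,255,65)));m=cv2.morphologyEx(m,cv2.MORPH_OPEN,np.ones((9,9)));n,l,s,cc=cv2.connectedComponentsWithStats(m);print([(s[i],cc[i]) for i in range(1,n) if s[i,4]>1500])
# mat corners in the 800-wide mosaic (x1.4): 
P=np.array([onz(C,(x*1.4,(y-300)*1.4),.004)[:2] for x,y in((168,413),(239,399),(251,466),(184,480))]);print("mat",P.mean(0),P)
print("gauge top red px",onz(C,(206*1.4,(454-300)*1.4),.094))
E
```

```text
drum [ 0.5417 -0.0269] 0.08351743540260154 320
bar (np.int32(276), array([ 0.5298, -0.1869]), np.float64(89.28207657978795), ((529.8546752929688, -185.57177734375), (33.77315139770508, 10.861573219299316), 89.47492218017578))
home [ 0.3882 -0.0154] hub [ 0.542 -0.027  0.115]
[[[100, 8, 101], [13, 162, 216], [105, 13, 233], [10, 164, 173], [8, 154, 166], [30, 5, 98]], [[105, 5, 106], [12, 165, 217], [10, 18, 208], [11, 156, 155], [8, 164, 194], [60, 3, 83]], [[105, 8, 124], [10, 169, 220], [17, 122, 216], [15, 164, 215], [9, 167, 209], [13, 24, 73]], [[100, 3, 226], [10, 176, 217], [15, 157, 214], [14, 157, 214], [10, 165, 213], [13, 42, 84]]]
bolt plate holes [array([ 0.4875, -0.1805]), array([ 0.4806, -0.2327]), array([ 0.5711, -0.2402])]
red 375 [288.552  215.4987] [278 205  22  22] [ 0.4976 -0.4081  0.094 ]
[(array([ 237,  139,  114,  112, 8248], dtype=int32), array([295.8865, 193.0258])), (array([    0,   182,   560,   238, 45341], dtype=int32), array([293.6603, 349.9172]))]
mat [ 0.5059 -0.4123] [[ 0.4489 -0.3425]
 [ 0.5743 -0.3556]
 [ 0.5641 -0.4805]
 [ 0.4365 -0.4705]]
gauge top red px [ 0.4974 -0.4082  0.094 ]
```

```bash
cat > geo.py <<'E'
from look import *
c=np.array([.5418,-.027]); A0=np.radians(-4.3)
ex=np.array([np.cos(A0),np.sin(A0)]); ey=np.array([-np.sin(A0),np.cos(A0)])
def M(x,y): return c+x*ex+y*ey
E
python3 - <<'E'
from geo import *; from meas import bar
b=M(0,-.16); a0=np.radians(-.7)
robot.gripper_to(.045)
robot.move_ptp([*b,.22],down(a0)); robot.move_linear([*b,.137],.1,threshold=15)
robot.gripper_to(0.0); s=robot.get_state(); print(s["opening"],s["grasp_force"],s["force"])
for d in (25,50,75,94.5):
    robot.move_ptp([*b,.137],down(a0-np.radians(d))); s=robot.get_state(); print(d,s["force"],s["moment"],s["ee_pos"])
robot.pause(.3); robot.gripper_to(.045); s=robot.get_state(); print(s["force"])
robot.move_linear([*b,.22],.15)
C,im=look("mach2",.55,-.12,.33,-.1); print(bar(C,im))
E
```

```text
0.011689544466246505 30.000699162483215 [-2.09    0.2318  4.3365]
25 [-2.8055  0.291   3.5267] [ 0.0178  0.5017 -0.1171] [ 0.5299 -0.1866  0.1371]
50 [-0.2664 -0.1447  3.8537] [ 0.0324  0.3903 -0.1007] [ 0.5299 -0.1866  0.1371]
75 [-0.7921 -0.7044  5.4227] [-0.0835  0.2942 -0.1743] [ 0.5299 -0.1867  0.1371]
94.5 [ 0.2378 -1.092   5.4198] [-0.1136  0.2015 -0.096 ] [ 0.5299 -0.1868  0.1371]
[ 0.1762  0.5385 -0.7028]
(np.int32(255), array([ 0.528 , -0.1849]), np.float64(177.68903913435344), ((529.6199951171875, -185.73214721679688), (9.941110610961914, 33.941741943359375), 84.22577667236328))
```

View pics/mach2.png

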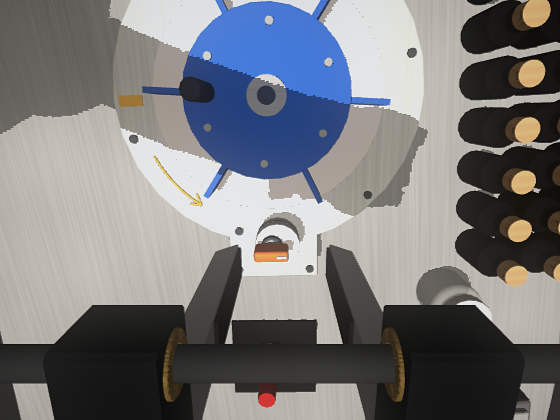

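The bar is now tangential near (270,255), at about −90° on the bolt. Next I seat the gauge.

```bash
python3 - <<'E'
from geo import *
C,im=look("gau2",.50,-.38,.30,-.3)
bl=[b for b in blobs(im,(0,150,80),(5,255,255),40)]; b=max(bl,key=lambda b:b[0]); g=onz(C,b[1],.094)[:2]; print(g,len(bl))
D=down(A0-np.pi/2)
robot.gripper_to(.06)
robot.move_ptp([*g,.18],D); robot.move_linear([*g,.075],.12,threshold=10)
robot.gripper_to(0); s=robot.get_state(); print(s["opening"],s["ee_pos"],s["force"])
robot.move_linear([*g,.23],.15); st=M(0,-.110)
robot.pause(.2); print("w",robot.get_state()["force"])
robot.move_ptp([*st,.23],D); robot.move_linear([*st,.184],.1)
robot.pause(.3)
hit=robot.move_linear([*st,.1575],.02,threshold=5); s=robot.get_state(); print(hit,s["ee_pos"],s["force"])
E
```

```text
[ 0.49758936 -0.40805314] 1
0.02321431202597815 [ 0.49756762 -0.40802804  0.07496313] [ 0.0716096  -0.4698719  -0.22739746]
w [ 0.45080078  0.62582865 -1.44710213]
True [ 0.53355692 -0.13676366  0.15757819] [0.56687051 0.048723   6.29417857]
```

```bash
python3 - <<'E'
from geo import *
D=down(A0-np.pi/2); st=M(0,-.110)
robot.gripper_to(.04); robot.pause(.7)
cv2.imwrite("pics/seat_s.png",robot.grab_frame("side")[:,:,::-1])
robot.gripper_to(0); s=robot.get_state(); print(s["opening"],s["ee_pos"],s["force"])
robot.pause(.3)
robot.move_linear([*st,.24],.1)
m=np.array([.5059,-.4123])
robot.move_ptp([*m,.18],D); robot.move_linear([*m,.085],.12); hit=robot.move_linear([*m,.0735],.03,threshold=5); s=robot.get_state(); print(hit,s["ee_pos"],s["force"])
robot.gripper_to(.06); robot.move_linear([*m,.18],.15)
C,im=look("mach3",.55,-.12,.36,-.1)
from meas import bar; print(bar(C,im))
# handle / paddles / view for dial angle and bottles
C,im=look("bot2",.50,.37,.36,.4)
print(robot.get_state()["time"])
E
python3 - <<'E'
import cv2,numpy as np
f=lambda n:cv2.imread(f"pics/{n}.png")
a=cv2.resize(f("seat_s")[150:290,150:400],(560,314)); b=f("bot2")
cv2.imwrite("pics/m2.png",cv2.resize(np.vstack([a,b]),None,fx=.8,fy=.8))
E
```

```text
0.023735838738339295 [ 0.53320011 -0.13652577  0.15708907] [-0.44183345 -0.17736501 -0.70453931]
True [ 0.50612701 -0.4122988   0.07410473] [0.7366205  0.01074838 5.67841884]
(np.int32(214), array([ 0.5277, -0.1851]), np.float64(176.02625714926774), ((529.219482421875, -185.28213500976562), (9.430517196655273, 33.24205017089844), 84.18189239501953))
32.9083
```

View pics/mach3.png

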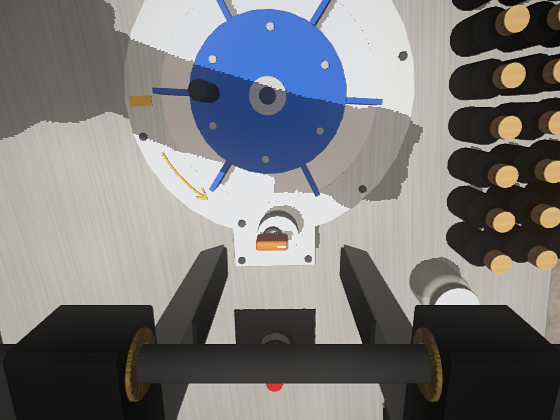

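View pics/m2.png

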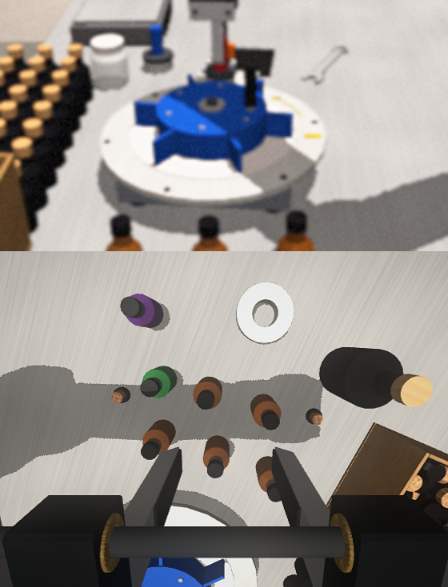

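The side view shows the gauge upright in the gap, and it is now back on the mat. Stopper tops in bot2 are at about (259,184), (336,211), (189,251), (269,272), (344,298) px.

```bash
python3 - <<'E'
from meas import *; from geo import *
C,im=load("mach3"); c2,R,n=drum(C,im); print("drum",c2,R,n)
for p in((153,91),(382,101)): q=onz(C,p,.106)[:2]; v=q-c; print("pad",np.degrees(np.arctan2(v[1],v[0])),np.hypot(*v))
q=onz(C,(203,91),.175)[:2]; v=q-c;print("handle?",q,np.degrees(np.arctan2(v[1],v[0])),np.hypot(*v)); print("home",onz(C,(141,101),.0635)[:2])
C,im=load("bot2"); hsv=cv2.cvtColor(im,cv2.COLOR_RGB2HSV)
for p in((259,184),(336,211),(189,251),(269,272),(344,298)):
    m=np.zeros(im.shape[:2],np.uint8); cv2.circle(m,p,16,255,-1); m&=cv2.inRange(hsv,np.array((0,0,20)),np.array((180,110,75)))
    m=cv2.morphologyEx(m,cv2.MORPH_OPEN,np.ones((5,5)));M_=cv2.moments(m,True); print(p,onz(C,p,.107)[:2], (M_["m10"]/M_["m00"],M_["m01"]/M_["m00"],M_["m00"]) if M_["m00"] else None)
E
```

```text
drum [ 0.5417 -0.0267] 0.0835317286007279 304
pad 171.91355877044074 0.12402806908975429
pad -8.36143200018468 0.12489276696781111
handle? [ 0.487  -0.0197] 172.39802010077105 0.055237169747243874
home [ 0.3881 -0.0159]
(259, 184) [0.4765 0.3539] (256.8261851015801, 185.196388261851, 443.0)
(336, 211) [0.5723 0.359 ] (337.5762331838565, 210.68161434977577, 446.0)
(189, 251) [0.4287 0.2436] (188.31194690265488, 247.3849557522124, 452.0)
(269, 272) [0.5291 0.2557] (268.79545454545456, 270.77525252525254, 396.0)
(344, 298) [0.6302 0.2594] (346.8263772954925, 298.19866444073455, 599.0)
```

```bash
cat > bot.py <<'E'
from geo import *
B=[(.4755,.3537),(.573,.359),(.4285,.245),(.529,.256),(.631,.2594)]
def bottle(p,bay):
    p=np.array(p); f=np.radians(-8.2+bay); u=np.array([np.cos(f),np.sin(f)]); t=c+.1097*u
    w=lambda a,b:(a-b+np.pi/2)%np.pi-np.pi/2
    rp=np.arctan2(p[1],p[0]); rt=np.arctan2(t[1],t[0])
    a=rt+w(f,rt); 
    robot.gripper_to(.055)
    robot.move_ptp([*p,.30 if robot.get_state()["ee_pos"][2]>.25 else .2],down(a)); robot.move_linear([*p,.125],.2); robot.move_linear([*p,.098],.08,threshold=10)
    z=robot.get_state()["ee_pos"][2]
    robot.gripper_to(0); o=robot.get_state()["opening"]; robot.move_linear([*p,.30],.2)
    robot.move_linear([*t,.30],.2,frame=down(a)); o2=robot.get_state()["opening"]
    assert .02<o2<.03,(o,o2,z)
    robot.move_linear([*t,.172],.15); robot.pause(.1); h=robot.move_linear([*t,z+.064-.002],.03,threshold=4)
    s=robot.get_state(); print(bay,np.degrees(a),z,o,o2,h,s["ee_pos"][2]-z,s["force"])
    robot.gripper_to(.045); robot.move_linear([*t,.30],.2)
E
python3 - <<'E'
from bot import *
bottle(B[2],150); print(robot.get_state()["time"])
robot.move_ptp([.5,.2,.32],down(.3)); cv2.imwrite("pics/s3.png",robot.grab_frame("scene")[100:320,180:400,::-1])
E
```

```text
150 -38.19999999999998 0.09772951162996715 0.02568484059375047 0.02553808344714933 True 0.06380933923028304 [ 0.56190201  0.07101242 -1.27200579]
41.475
```

View pics/s3.png

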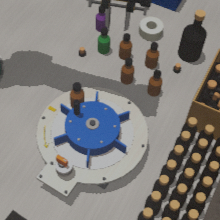

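The first bottle stands in its bay, about (77,95) in the crop. The rest follow.

```bash
python3 - <<'E'
from bot import *
for i,b in((3,90),(4,30),(0,210),(1,330)): bottle(B[i],b)
look("mach4",.56,-.03,.40,-.1); print(robot.get_state()["time"])
cv2.imwrite("pics/scene4.png",robot.grab_frame("scene")[:,:,::-1])
E
```

```text
90 81.8 0.09764124346961675 0.025176140832508787 0.025220309991578472 False 0.06191114120906466 [ 0.55448968  0.7831186  -1.87369078]
30 21.799999999999997 0.09762847645797286 0.024921246782809884 0.024663919821785178 True 0.06363752847400699 [-0.14957626  0.52224146 -0.84975928]
210 21.800000000000004 0.09771225637586539 0.025386164360371943 0.025244835181480067 True 0.06351619314998258 [-0.12779669 -0.95698162 -0.72987728]
330 -38.199999999999974 0.09764871319160849 0.025395697919811076 0.025631378602184892 True 0.06390166351521355 [-0.33233645  0.23915125 -0.06554432]
81.7
```

View pics/mach4.png

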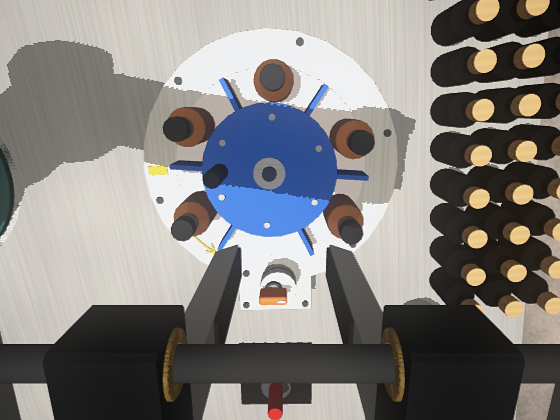

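All five bottles stand in separate bays. I check the radii, then crank.

```bash
python3 - <<'E'
from meas import *; from geo import *
C,im=load("mach4")
for p in((273,76),(178,127),(361,142),(349,231),(183,230)): v=onz(C,p,.171)[:2]-c; print(np.hypot(*v),np.degrees(np.arctan2(v[1],v[0]))+8.2)
H=lambda deg: c+.06*np.array([np.cos(np.radians(deg)),np.sin(np.radians(deg))])
a=np.radians(60); 
# closing line: keep fingers off bottles; fixed orientation while cranking
th0=171.8; p=H(th0)
robot.gripper_to(.045); robot.move_ptp([*p,.27],down(a)); robot.move_linear([*p,.158],.1,threshold=12)
robot.gripper_to(0); s=robot.get_state(); print(s["opening"],s["ee_pos"],s["force"])
F=0
for k in range(1,4):
    robot.move_linear([*H(th0+8*k),.158],.05); F=max(F,np.linalg.norm(robot.get_state()["force"]))
s=robot.get_state(); print(F,s["opening"],s["ee_pos"],s["force"],s["time"])
E
```

```text
0.10887833322174899 88.31527193415658
0.10885449298947493 149.75437694320357
0.10871913004231647 25.7756379978044
0.10743136640056969 -28.815273650807175
0.10946099358330151 -147.79383165590687
0.0194283350512223 [ 0.4827 -0.0184  0.1582] [0.5454 0.3642 2.0099]
7.3564191419881775 0.019814262973088324 [ 0.4842 -0.0433  0.1581] [ 0.4823 -0.8901  7.2864] 85.7
```

```bash
python3 - <<'E'
from geo import *
H=lambda deg: c+.06*np.array([np.cos(np.radians(deg)),np.sin(np.radians(deg))])
th=195.8; F=[]
while th<535.9:
    th=min(th+8,536); robot.move_linear([*H(th),.158],.05); s=robot.get_state(); f=np.hypot(*s["force"][:2]); F.append((round(f,1)))
    if f>20 or s["opening"]<.017: print("STOP",th,s["force"],s["opening"]); break
print(F,th,s["ee_pos"],s["opening"]); robot.pause(.3)
if th>=535.9:
    p=H(th); robot.gripper_to(.045); robot.move_linear([*p,.28],.1)
    look("mach5",.56,-.03,.40,-.1); robot.grab_frame("scene")
    cv2.imwrite("pics/scene5.png",robot.grab_frame("scene")[:,:,::-1])
    print(robot.get_state()["time"])
E
```

```text
[np.float64(1.4), np.float64(2.3), np.float64(3.0), np.float64(3.9), np.float64(4.5), np.float64(4.8), np.float64(6.1), np.float64(5.4), np.float64(5.9), np.float64(6.4), np.float64(6.0), np.float64(6.5), np.float64(7.1), np.float64(6.0), np.float64(6.9), np.float64(5.6), np.float64(6.4), np.float64(4.5), np.float64(4.6), np.float64(3.2), np.float64(2.6), np.float64(1.1), np.float64(0.9), np.float64(2.0), np.float64(1.5), np.float64(2.8), np.float64(3.5), np.float64(3.3), np.float64(4.8), np.float64(5.1), np.float64(5.2), np.float64(5.0), np.float64(6.2), np.float64(6.3), np.float64(5.9), np.float64(6.4), np.float64(6.1), np.float64(6.7), np.float64(6.0), np.float64(6.0), np.float64(5.5), np.float64(4.0), np.float64(5.8)] 536 [ 0.48207893 -0.02266232  0.1581177 ] 0.019562873375953145
102.8667
```

View pics/mach5.png

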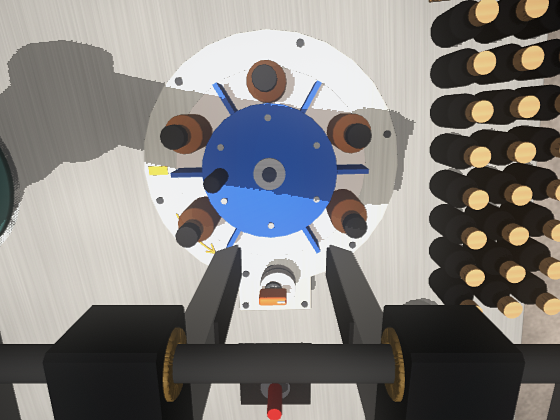

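View pics/scene5.png

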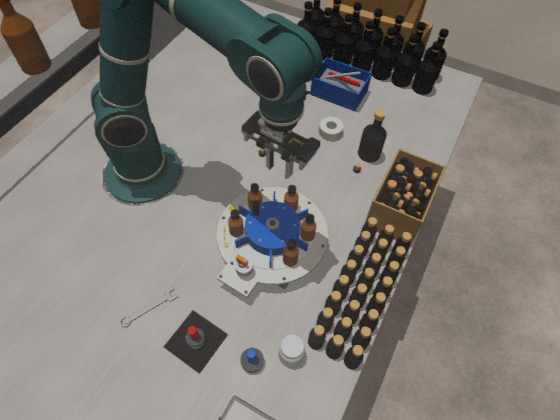

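```bash
python3 - <<'E'
from meas import *; from geo import *
C,im=load("mach5")
for p in((263,78),(175,135),(356,138),(354,225),(189,235)): print(np.hypot(*(onz(C,p,.171)[:2]-c)))
C=cam("scene"); im=cv2.imread("pics/scene5.png")[:,:,::-1].copy()
r=[b for b in blobs(im,(0,170,100),(3,255,255),10) if b[1][1]>300]; print("gauge",onz(C,r[0][1],.07))
cw,imw=load("mach5"); print(bar(cw,imw)[2:])
if abs(np.hypot(*(onz(C,r[0][1],.07)[:2]-[.506,-.412])))<.03: print(robot.sign_off())
E
```

```text
0.10762581120673892
0.1086891156542496
0.10592633533970532
0.1084980279722118
0.10722248661347072
gauge [ 0.5013 -0.4078  0.07  ]
(np.float64(177.43052134098397), ((529.4878540039062, -184.96047973632812), (9.978571891784668, 33.32075500488281), 84.33675384521484))
the job is handed in; nothing more can be done
None
```

The job is done and handed in: roller gap gauged, gauge back on its mat, all five amber bottles standing one to a bay, and the dial turned one full turn anticlockwise to home (about 103 s used); the sign-off gave no verdict.

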